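Sweep stray union nuts into the parts corral

TASK

Tidy the bench: with the fingertips, gently sweep the three loose blue nuts across the bench and in through the open side of the yellow three-sided corral, until each lies flat, wholly inside it. Only push the nuts along the bench: do not pinch them, lift them or jam them hard, and leave the two bottles and the roll of black tape where they stand.

Things in the scene. Friction and masses are not known exactly. Their poses are not given: they have to be found in the camera images.
- corral: Yellow three-sided corral fixed to the bench, 90 (x) x 200 (y) mm outside, walls 6 mm thick and 30 mm high on its back (+x) and sides; open at -x, roughly toward the robot. Origin at bench level, middle of the outline: mouth at x = -45 mm, inner faces at x = +39 and y = +-94 mm. Dark film inside, no raised floor or sill.
- nut_0: Loose blue plastic hexagonal union nut with an open bore, lying flat on the bench: 32 mm across flats, 37 mm across corners, 18 mm high, about 40 g. Origin at the centre of its underside, z up along the bore. It slides easily on the bench.
- nut_1: Loose blue plastic hexagonal union nut with an open bore, lying flat on the bench: 32 mm across flats, 37 mm across corners, 18 mm high, about 40 g. Origin at the centre of its underside, z up along the bore. It slides easily on the bench.
- nut_2: Loose blue plastic hexagonal union nut with an open bore, lying flat on the bench: 32 mm across flats, 37 mm across corners, 18 mm high, about 40 g. Origin at the centre of its underside, z up along the bore. It slides easily on the bench.
- red_cap_bottle: Bystander: small white sample bottle with a red cap, standing loose, 36 mm diameter, 70 mm high. Origin at the centre of its underside.
- white_cap_bottle: Bystander: white sample bottle with a white cap, standing loose, 40 mm diameter, 85 mm high. Origin at the centre of its underside.
- black_tape: Bystander: roll of black tape lying flat and loose beside the corral, 53 mm diameter, 19 mm high. Origin at the centre of its underside.
Things that resemble listed ones, but are neither listed nor needed, are in the scene too. What is shaped like the nut_2 but orange or purple is not meant.

How it is judged (in metres and radians):
At the end, for the whole second after the job is handed in: All three nuts lie flat on the bench (within 0.15 rad, not stacked: underside below 5 mm) and at rest inside the corral, each centre at least 16 mm past the mouth line (x > -29 mm in the corral's frame) and between its walls (x of nut_0 in the frame of corral between -0.029 and 0.045 m and y of nut_0 in the frame of corral between -0.096 and 0.096 m and height (world z) of each of nut_0, nut_1, nut_2 below 0.005 m and angle between each of nut_0, nut_1, nut_2's own z axis and vertical below 0.15 rad and linear speed of each of nut_0, nut_1, nut_2 below 0.01 m/s and x of nut_1 in the frame of corral between -0.029 and 0.045 m and y of nut_1 in the frame of corral between -0.096 and 0.096 m and x of nut_2 in the frame of corral between -0.029 and 0.045 m and y of nut_2 in the frame of corral between -0.096 and 0.096 m); the robot touches nothing.
It fails at once if a nut is lifted (its underside's centre more than 15 mm above the bench) (height (world z) of any of nut_0, nut_1, nut_2 above 0.015 m).
It fails at once if a nut is pinched or jammed by the fingers with more than 30 N (contact force between the fingers and nut_0 above 30 N or contact force between the fingers and nut_1 above 30 N or contact force between the fingers and nut_2 above 30 N).
It fails at once if a bottle or the tape roll is moved more than 15 mm or tipped (distance of any of red_cap_bottle, white_cap_bottle, black_tape from where it was at the start of the episode above 0.015 m or angle between any of red_cap_bottle, white_cap_bottle, black_tape's own z axis and vertical above 0.3 rad).
It also fails if it takes over 72 s, if anything falls off the work surface, if the arm or the gripper's body presses on something with over 40 N, if the wrist force passes 120 N, or if a joint passes its speed limit or range.

ROBOT

A 6-joint arm with a two-finger parallel gripper is mounted at the origin on a cart in front of the work surface, level with it; the furniture and walls round the work are solid. World frame = base frame: x ahead of the robot, y to its left, z up, the work surface at z = 0. Lengths are in m, angles in degrees, forces in N, time in s.
With the tool pointing down it reaches from about 0.3 to 0.75 m from the base axis. Payload 8.5 kg.
Tool frame: the origin (TCP) lies at the very end of the fingers, on their centre line; the grasp point (between the pads) lies 19 mm behind it (env.tcp_to_grasp is the distance from the TCP to the grasp point, in m); z points along the fingers, y is the line along which they close (so a half turn about z gives the same grasp; the last joint's range is limited). The gripper opens to 85 mm and grips with 20 to 120 N. Pads are 22 mm wide; open, the fingers measure 114 mm over their backs; the gripper's body (76 mm by 85 mm) begins 54 mm behind the grasp point. The pads swing forward as they close: fully open they stand 13 mm farther back than shut.
Start: joints at [51.033, 21.807, 74.336, -0, 83.858, -12.336], TCP at [0.247, 0.492, 0.231] pointing down, gripper open.
Joint ranges: [-178.18, 178.18], [-50.72, 133.34], [12.68, 142.11], [-81.47, 261.47], [9.98, 163.14], [-165.26, 165.26]. Speed limits (degrees/s): [136.94, 136.94, 180, 180, 180, 180].

INTERFACE

Orientations are given as a 3x3 rotation matrix whose columns are the frame's x, y, z axes.
In Python, from rig import status, get_image, env gives the robot as it stands.
- The arm moves only by the shell command python3 -m handwheel 'ROWS' [FORCE]. ROWS is text: rows parted by semicolons, each of 7 numbers parted by spaces: the shift along the world's x, y, z in cm, then the turn, a rotation vector about the world's x, y, z in degrees, then the opening, from 0 (shut) to 1 (fully open). In form: dx dy dz wx wy wz gripper; .... A call has 1 to 8 rows; each row is the pose to reach, as a shift and turn from the pose commanded when the call began; what a row does not reach only later rows make up. A row lasts 1/12 s, in which the tool goes at most 41.7 mm and 7.16 degrees, less where a joint would pass 70% of its speed; a pose out of reach is approached as far as the arm can. A call with a gripper value outside its range is refused whole. The fingers move at their own pace and stop on an object; FORCE is the grip in N (left out, the last holds). Time passes only in rows, so rows that repeat a pose let the fingers close. It gives the time, the measured TCP pose, the force, the opening and the grip force at its end, in the units of the state.
- status.observe(): the state, without advancing time (a new reading comes with each control period).
- get_image(name): name is "side" or "top"; returns a dict with "color" (480x640x3 uint8, red, green, blue), "vertical_fov" (degrees; the focal length in pixels is half the picture's height over the tangent of half this angle, whatever the lens; pixels are square), "cx", "cy" (the principal point, pixels), "k1" (the pictures are not rectified: a ray, as slopes to the right and down, at radius r is drawn at 1 + k1 r^2 times it, then the intrinsics apply), "xyz" and "orientation" of the camera in the world. Camera axes: x right, y down, z forward; pixel columns grow to the right and rows downward; lengths in m; the calibration is good to about 2 mm. A picture is of the moment at which its call begins. There is no depth.
- env.close_job(): hands the job in; it is judged then, once.
The state is a dict: "time_s": time; "q": joint angles; "qvel": joint speeds; "joint_efforts": joint torques, N m; "position": TCP position; "tool_rot": TCP orientation; "ft_force": force on the tool from outside, world axes, zero at the start; "wrist_torque": the same for the moment, N m; "grip_width": finger opening in m; "gripper_force": force on a finger pad.
Only numpy, scipy, OpenCV 4.12 (cv2) and the standard library are available. Lean on these libraries where they do the work, as an engineer would, in place of code of your own. Each camera call takes 0.05 s, during which the arm holds its last target. There are 200 camera calls.

## Working session

There is one attempt and no reset: what is moved stays moved. The work goes in short steps, Python scripts to look and compute and a shell command to move; the robot and the scene stay as the last step left them, time stands still between calls to the robot, and variables do not carry over. Pictures are saved under pics/ and viewed, at most 10 in all, crops included, and the job is handed in when it is done.

```bash
ls; mkdir -p pics; cat > h.py <<'E'
import numpy as np, cv2
from rig import status, get_image, env
def K(im):
    f=240/np.tan(np.radians(im["vertical_fov"])/2)
    return np.array([[f,0,im["cx"]],[0,f,im["cy"]],[0,0,1.]]), np.array([im["k1"],0,0,0,0.])
def ray(im,px,z):
    k,d=K(im); p=cv2.undistortPoints(np.array(px,float).reshape(-1,1,2),k,d).reshape(-1,2)
    R=np.array(im["orientation"]); o=np.array(im["xyz"])
    v=np.c_[p,np.ones(len(p))]@R.T
    return o+v*((z-o[2])/v[:,2])[:,None]
def proj(im,P):
    k,d=K(im); R=np.array(im["orientation"]); c=(np.atleast_2d(P)-np.array(im["xyz"]))@R
    return cv2.projectPoints(c,np.zeros(3),np.zeros(3),k,d)[0].reshape(-1,2)
E
python3 - <<'E'
from h import *
for n in("top","side"):
    im=get_image(n); cv2.imwrite(f"pics/{n}0.png",im["color"][...,::-1]); print(n,{k:v for k,v in im.items() if k!="color"})
print(status.observe())
E
```

```text
pics
top {'vertical_fov': 53.246046066064615, 'cx': 315.1060652032736, 'cy': 241.29219490862315, 'k1': -0.09562170067017087, 'xyz': array([ 0.45607308, -0.0178231 ,  0.90296504]), 'orientation': array([[-0.00174641, -0.99591417,  0.09028797],
       [-0.99981023,  0.00349079,  0.01916579],
       [-0.01940265, -0.09023737, -0.99573127]])}
side {'vertical_fov': 46.040250478599724, 'cx': 315.56773024729887, 'cy': 248.43948796988118, 'k1': -0.036428737288832926, 'xyz': array([ 0.0398126 , -0.24242088,  0.89787357]), 'orientation': array([[ 0.47479927, -0.75246317,  0.45646997],
       [-0.87999407, -0.41371819,  0.23334031],
       [ 0.01326994, -0.51248068, -0.85859622]])}
{'time_s': 0.1, 'q': array([ 5.10351590e+01,  2.18370024e+01,  7.43776611e+01,  1.28776540e-03,
        8.38578932e+01, -1.23363193e+01]), 'qvel': array([ 0.04923623, -0.08801284, -0.12645553,  0.00015773,  0.04703243,
        0.07853186]), 'joint_efforts': array([ 4.08369291e-03, -4.49215543e+01, -2.31653935e+01, -1.50892838e-04,
        3.68758294e-03, -3.79135827e-05]), 'position': array([0.24635328, 0.49146309, 0.2307909 ]), 'tool_rot': array([[-8.93930030e-01,  4.48205800e-01, -8.13712555e-04],
       [ 4.48206444e-01,  8.93929551e-01, -9.70576829e-04],
       [ 2.92383534e-04, -1.23233898e-03, -9.99999198e-01]]), 'ft_force': array([-0.26474782, -0.11506337,  0.28100338]), 'wrist_torque': array([ 0.02028921, -0.0050248 ,  0.02594256]), 'gripper_force': 0.0, 'grip_width': 0.08506513773731487}
```

View pics/top0.png

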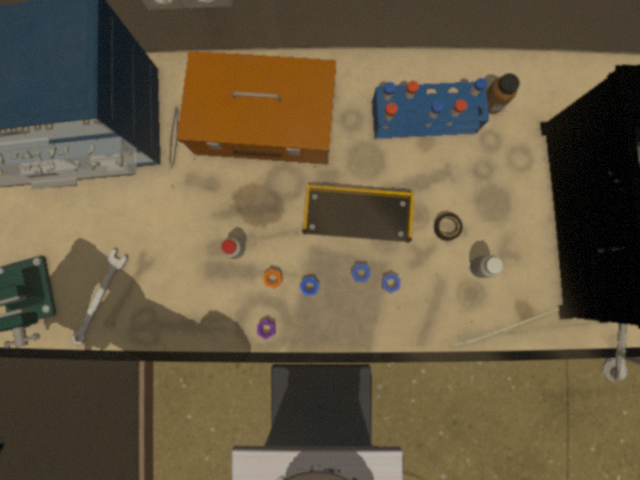

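View pics/side0.png

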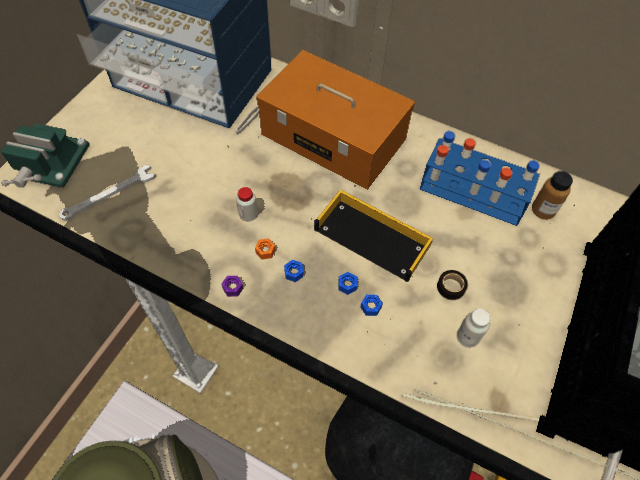

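Top view: candidates are blue nuts at (310,286), (361,272) and (391,283). Not meant are the orange nut (273,278), the purple nut (266,328), and the blue tube caps in the rack (390,88), (437,108), (481,84). I choose the three blue hex nuts in front of the corral mouth (305–412, 185–241). Bystanders are the red-cap bottle (232,247), white-cap bottle (488,266) and tape (448,226). The side view agrees: nuts at (294,270), (347,282), (371,305).

```bash
cat > look.py <<'E'
from h import *
def blobs(im,lo,hi,amin=30):
    hsv=cv2.cvtColor(im["color"],cv2.COLOR_RGB2HSV); m=cv2.inRange(hsv,lo,hi)
    m=cv2.morphologyEx(m,cv2.MORPH_CLOSE,np.ones((5,5)))
    return [c for c in cv2.findContours(m,cv2.RETR_EXTERNAL,cv2.CHAIN_APPROX_NONE)[0] if cv2.contourArea(c)>amin]
def cen(c): return np.array(cv2.minEnclosingCircle(c)[0])
def nuts(n="top",im=None):
    im=im or get_image(n); P=[]
    for c in blobs(im,(105,130,60),(125,255,255)):
        if 100<cv2.contourArea(c)<900:
            p=ray(im,cen(c),0.009)[0]
            if .25<p[0]<.6 and abs(p[1])<.3: P.append(p)
    return im,np.array(P)
if __name__=="__main__":
    for n in("top","side"):
        im,P=nuts(n); print(n,P[:,:2].round(3).tolist())
        if n=="top":
            cs=blobs(im,(18,150,60),(32,255,255),20)
            for c in cs:
                print("yellow",cv2.contourArea(c),cv2.boundingRect(c))
            print("corral px: inner floor corners by eye", ray(im,[(305,185),(412,191),(304,231),(411,240)],0.03)[:,:2].round(3).tolist())
            for nm,px,z in(("red",(231,246),.07),("white",(492,265),.085),("tape",(448,226),.019),("orange",(273,278),.009),("purple",(266,328),.009)):
                print(nm,ray(im,[px],z)[0,:2].round(3))
            cv2.imwrite("pics/crop1.png",cv2.resize(im["color"][160:350,210:520,::-1],None,fx=2.5,fy=2.5,interpolation=cv2.INTER_CUBIC))
E
python3 look.py
```

```text
top [[0.454, 0.01]]
yellow 842.0 (303, 184, 111, 54)
corral px: inner floor corners by eye [[0.64, 0.018], [0.628, -0.181], [0.554, 0.019], [0.537, -0.177]]
red [0.524 0.146]
white [ 0.488 -0.306]
tape [ 0.564 -0.249]
orange [0.469 0.078]
purple [0.376 0.091]
side [[0.459, -0.138], [0.477, -0.084], [0.453, 0.012]]
```

View pics/crop1.png

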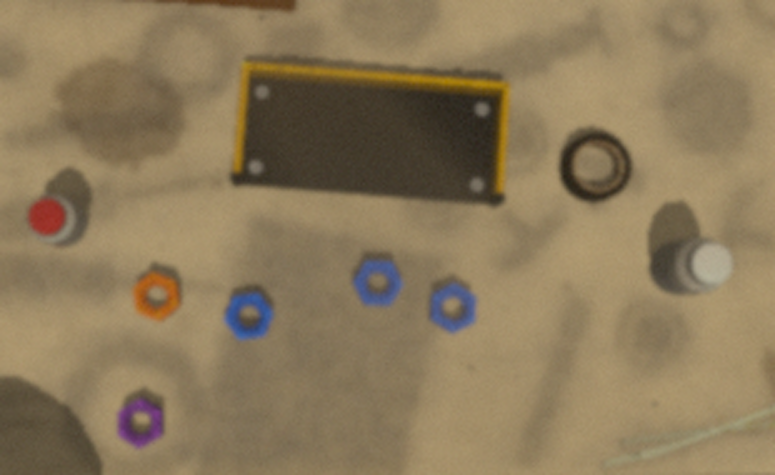

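The crop confirms three blue hex nuts (crop px (250,314), (378,281), (453,306)), with orange and purple decoys apart. Corral: yaw about -3.5°, centre near (0.590,-0.081), mouth facing the robot. Plan: set the fingers about 20 mm apart, tips low, and push each nut with both tips. I start with nut_0, pushing at -16°.

```bash
python3 -m handwheel '5 -15.5 0 0 0 5 0.25; 10 -31 0 0 0 10 0.25; 15.5 -46.4 0 0 0 10 0.25; 15.5 -46.4 0 0 0 10 0.25; 15.5 -46.4 0 0 0 10 0.25; 15.5 -46.4 0 0 0 10 0.25; 15.5 -46.4 0 0 0 10 0.25; 15.5 -46.4 0 0 0 10 0.25'
python3 -m handwheel '0 0 0 0 0 0 0.25; 0 0 0 0 0 0 0.25; 0 0 0 0 0 0 0.25; 0 0 0 0 0 0 0.25'; python3 -c "
from h import *
s=status.observe();print(s['position'],s['tool_rot'][:,1],s['grip_width'])"
```

```text
time_s: 0.87
position: [0.3518, 0.1735, 0.2314]
tool_rot: [[-0.958, 0.286, 0.0], [0.286, 0.958, 0.0], [-0.0, 0.0, -1.0]]
ft_force: [0.9, -0.2, -0.7]
grip_width: 0.0214
gripper_force: 0.0
time_s: 1.2
position: [0.3513, 0.1764, 0.2313]
tool_rot: [[-0.959, 0.284, -0.0], [0.284, 0.959, 0.0], [0.0, 0.0, -1.0]]
ft_force: [-0.4, 0.3, -0.4]
grip_width: 0.022
gripper_force: 0.0
[0.35132492 0.17637673 0.23128384] [2.84397979e-01 9.58706303e-01 1.15565163e-04] 0.021961289857593914
```

```bash
python3 -m handwheel '1.3 -3.8 0 0 0 0 0.25; 2.6 -7.6 0 0 0 0 0.25; 3.9 -11.4 0 0 0 0 0.25; 5 -14.9 0 0 0 0 0.25; 5 -14.9 -3 0 0 0 0.25; 5 -14.9 -7 0 0 0 0.25; 5 -14.9 -11 0 0 0 0.25; 5 -14.9 -14 0 0 0 0.25'
python3 -m handwheel '0 0 -3 0 0 0 0.25; 0 0 -5.5 0 0 0 0.25; 0 0 -7.5 0 0 0 0.25; 0 0 -8.5 0 0 0 0.25; 0 0 -8.5 0 0 0 0.25; 0 0 -8.5 0 0 0 0.25'
python3 - <<'E'
from h import *
im=get_image("side");cv2.imwrite("pics/s2.png",im["color"][100:400,150:550,::-1].repeat(2,0).repeat(2,1))
s=status.observe();print(s['position'],s['grip_width'])
E
```

```text
time_s: 1.87
position: [0.4009, 0.0279, 0.0891]
tool_rot: [[-0.959, 0.284, -0.001], [0.284, 0.959, 0.0], [0.001, 0.0, -1.0]]
ft_force: [1.3, -0.1, -1.0]
grip_width: 0.0213
gripper_force: 0.0
time_s: 2.37
position: [0.4018, 0.0275, 0.0062]
tool_rot: [[-0.959, 0.284, -0.001], [0.284, 0.959, 0.0], [0.001, -0.0, -1.0]]
ft_force: [0.4, -0.6, 0.3]
grip_width: 0.0214
gripper_force: 0.0
[0.40212445 0.02724711 0.00671759] 0.02154707916596071
```

View pics/s2.png

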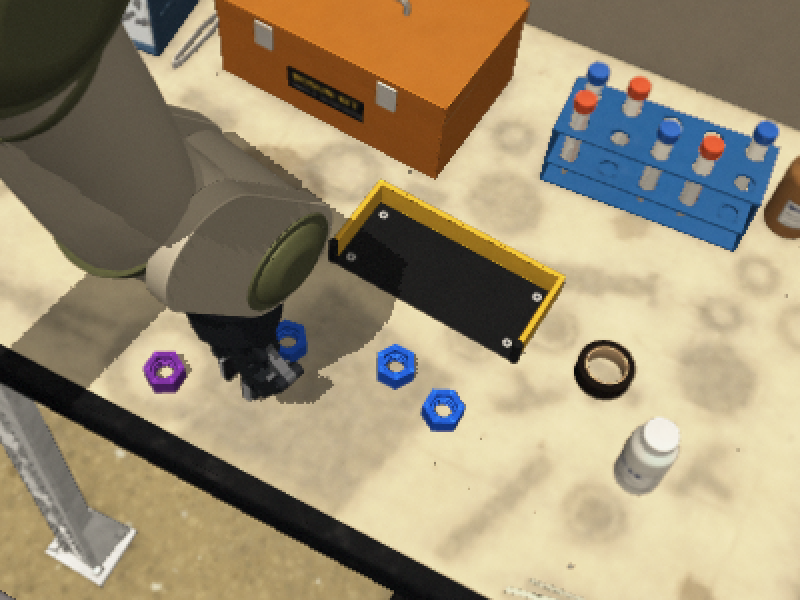

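The fingers stand behind nut_0 (crop (290,340)) and the path to the mouth is clear. Pushing slowly along -16°.

```bash
python3 -m handwheel '0.7 -0.2 0 0 0 0 0.25; 1.4 -0.4 0 0 0 0 0.25; 2.1 -0.6 0 0 0 0 0.25; 2.8 -0.8 0 0 0 0 0.25; 3.5 -1.0 0 0 0 0 0.25; 4.2 -1.2 0 0 0 0 0.25; 4.9 -1.4 0 0 0 0 0.25; 5.6 -1.6 0 0 0 0 0.25' | sed -n '2p;4p'
python3 -m handwheel '0.7 -0.2 0 0 0 0 0.25; 1.4 -0.4 0 0 0 0 0.25; 2.1 -0.6 0 0 0 0 0.25; 2.8 -0.8 0 0 0 0 0.25; 3.5 -1.0 0 0 0 0 0.25; 4.2 -1.2 0 0 0 0 0.25; 4.9 -1.4 0 0 0 0 0.25; 5.6 -1.6 0 0 0 0 0.25' | sed -n '2p;4p'
python3 - <<'E'
from look import *
im,P=nuts("side");cv2.imwrite("pics/s3.png",im["color"][100:400,150:550,::-1].repeat(2,0).repeat(2,1)); print(P[:,:2].round(3))
E
```

```text
position: [0.4585, 0.0101, 0.0063]
ft_force: [-0.1, -0.1, 1.0]
position: [0.5145, -0.0058, 0.0063]
ft_force: [-1.1, -0.4, 0.6]
[[ 0.459 -0.138]
 [ 0.477 -0.084]]
```

View pics/s3.png

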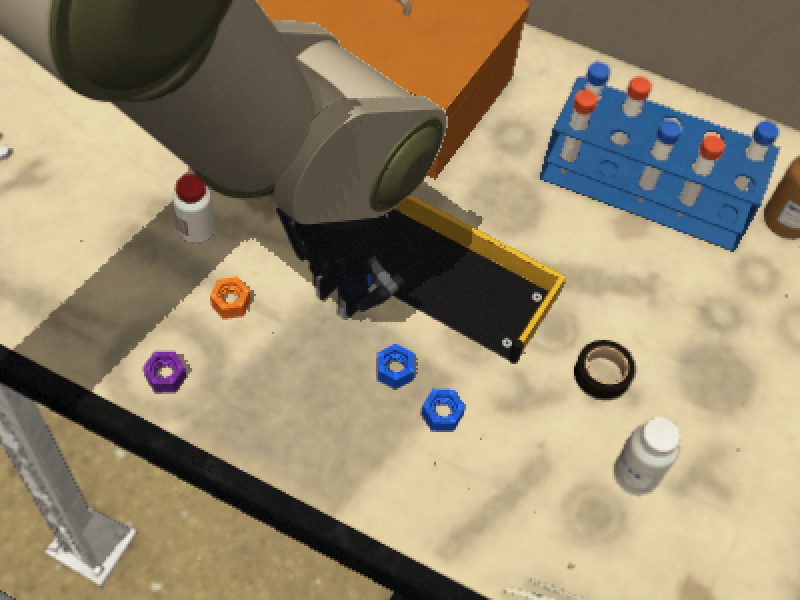

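The nut shows blue between the fingers at crop (372,282), at the mouth. Finishing the push, then back off and up.

```bash
python3 -m handwheel '0.7 -0.2 0 0 0 0 0.25; 1.4 -0.4 0 0 0 0 0.25; 2.1 -0.6 0 0 0 0 0.25; 2.8 -0.8 0 0 0 0 0.25; 3.5 -1.1 0 0 0 0 0.25; 4.2 -1.3 0 0 0 0 0.25; 4.7 -1.5 0 0 0 0 0.25; 5.1 -1.6 0 0 0 0 0.25' | sed -n '2p;4p'
python3 -m handwheel '0 0 0 0 0 0 0.25; -1 0.3 0 0 0 0 0.25; -3 0.9 0 0 0 0 0.25; -5 1.4 0 0 0 0 0.25; -5 1.4 3 0 0 0 0.25; -5 1.4 6.5 0 0 0 0.25; -7 0 8 0 0 5 0.25; -10 -2 8 0 0 11 0.25' | sed -n '2p;4p'
python3 - <<'E'
from h import *
s=status.observe();print(s['position'],s['tool_rot'][:,1])
im=get_image("side");cv2.imwrite("pics/s4.png",im["color"][100:400,150:550,::-1].repeat(2,0).repeat(2,1))
E
```

```text
position: [0.5655, -0.0219, 0.0063]
ft_force: [-0.8, 0.3, 1.3]
position: [0.4671, -0.0418, 0.0895]
ft_force: [0.2, -1.6, 0.7]
[ 0.46711753 -0.0417754   0.08949626] [ 0.09152239  0.99580118 -0.0019145 ]
```

View pics/s4.png

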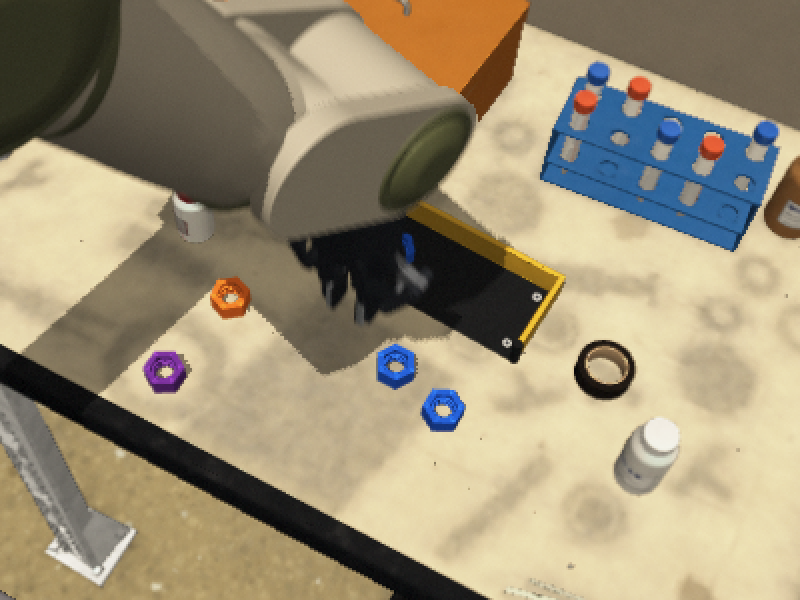

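Nut_0 is inside the corral (crop (408,247)). Nut_1 next: straight push along +x, ending with the TCP at x≈0.56.

```bash
python3 -m handwheel '-2 -2 0 0 0 3 0.25; -4.2 -4.2 0 0 0 5.5 0.25; -4.2 -4.2 -1 0 0 5.5 0.25; -4.2 -4.2 -3.5 0 0 5.5 0.25; -4.2 -4.2 -6 0 0 5.5 0.25; -4.2 -4.2 -8 0 0 5.5 0.25; -4.2 -4.2 -8.3 0 0 5.5 0.25; -4.2 -4.2 -8.3 0 0 5.5 0.25' | sed -n '2p;4p'
python3 -m handwheel '0.8 0 0 0 0 0 0.25; 1.6 0 0 0 0 0 0.25; 2.3 0 0 0 0 0 0.25; 3 0 0 0 0 0 0.25; 3.7 0 0 0 0 0 0.25; 4.4 0 0 0 0 0 0.25; 5.1 0 0 0 0 0 0.25; 5.8 0 0 0 0 0 0.25'| sed -n '2p;4p'
python3 -m handwheel '0.7 0 0 0 0 0 0.25; 1.4 0 0 0 0 0 0.25; 2.1 0 0 0 0 0 0.25; 2.8 0 0 0 0 0 0.25; 3.5 0 0 0 0 0 0.25; 4.2 0 0 0 0 0 0.25; 4.9 0 0 0 0 0 0.25; 5.6 0 0 0 0 0 0.25'| sed -n '2p;4p'
python3 -c "
from h import *
im=get_image('side');cv2.imwrite('pics/s5.png',im['color'][100:400,150:550,::-1].repeat(2,0).repeat(2,1))"
```

```text
position: [0.4223, -0.0833, 0.0028]
ft_force: [0.7, 0.6, 0.1]
position: [0.4815, -0.0836, 0.0033]
ft_force: [-0.9, -0.0, 1.3]
position: [0.5375, -0.0836, 0.0033]
ft_force: [-0.7, -0.0, 0.1]
```

View pics/s5.png

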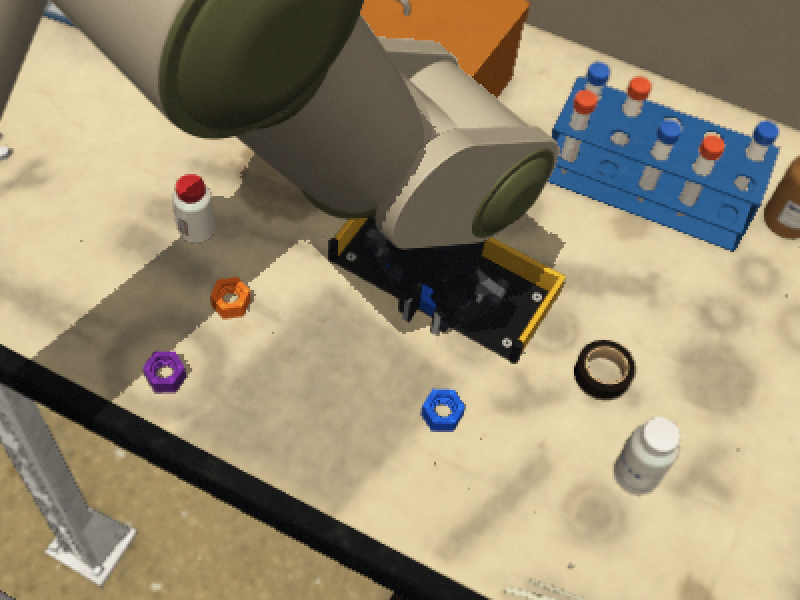

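Nut_1 is between the fingers at the mouth (crop (428,298)). Pushing the last 2.8 cm, then on to nut_2.

```bash
python3 -m handwheel '0.7 0 0 0 0 0 0.25; 1.4 0 0 0 0 0 0.25; 2.1 0 0 0 0 0 0.25; 2.6 0 0 0 0 0 0.25; 2.9 0 0 0 0 0 0.25; 2.9 0 0 0 0 0 0.25; 1.5 0 0 0 0 0 0.25; -1 0 0 0 0 0 0.25' | sed -n '2p;4p'
python3 -m handwheel '-2 0 0 0 0 0 0.25; -4 0 1 0 0 0 0.25; -6 0 4 0 0 0 0.25; -8 -2 6.5 0 0 0 0.25; -10 -4 6.5 0 0 0 0.25; -12 -5.7 6.5 0 0 0 0.25; -12 -5.7 6.5 0 0 0 0.25; -12 -5.7 6.5 0 0 0 0.25' | sed -n '2p;4p'
python3 - <<'E'
from look import *
s=status.observe();print(s['position'],s['tool_rot'][:,1])
im,P=nuts("side");print(P[:,:2].round(3))
E
```

```text
position: [0.528, -0.0839, 0.0033]
ft_force: [-1.1, -0.5, -0.1]
position: [0.4063, -0.1412, 0.0686]
ft_force: [0.0, 0.2, -0.3]
[ 0.40628906 -0.14118641  0.06860261] [ 4.77616973e-03  9.99988589e-01 -1.03839015e-04]Traceback (most recent call last):
  File "<stdin>", line 3, in <module>
IndexError: too many indices for array: array is 1-dimensional, but 2 were indexed
```

```bash
python3 -m handwheel '0 0 -1.5 0 0 0 0.25; 0 0 -3 0 0 0 0.25; 0 0 -4.5 0 0 0 0.25; 0 0 -5.7 0 0 0 0.25; 0 0 -6.3 0 0 0 0.25; 0 0 -6.3 0 0 0 0.25; 0.7 0 -6.3 0 0 0 0.25; 1.4 0 -6.3 0 0 0 0.25' | sed -n '2p;4p'
python3 -m handwheel '0.7 0 0 0 0 0 0.25; 1.4 0.1 0 0 0 0 0.25; 2.1 0.2 0 0 0 0 0.25; 2.8 0.2 0 0 0 0 0.25; 3.5 0.3 0 0 0 0 0.25; 4.2 0.3 0 0 0 0 0.25; 4.9 0.4 0 0 0 0 0.25; 5.6 0.4 0 0 0 0 0.25'| sed -n '2p;4p'
python3 -m handwheel '0.7 0.1 0 0 0 0 0.25; 1.4 0.1 0 0 0 0 0.25; 2.1 0.2 0 0 0 0 0.25; 2.8 0.2 0 0 0 0 0.25; 3.5 0.3 0 0 0 0 0.25; 4.2 0.3 0 0 0 0 0.25; 4.9 0.4 0 0 0 0 0.25; 5.4 0.4 0 0 0 0 0.25'| sed -n '2p;4p'
python3 -c "
from h import *
im=get_image('side');cv2.imwrite('pics/s6.png',im['color'][100:400,150:550,::-1].repeat(2,0).repeat(2,1))"
```

```text
position: [0.4218, -0.1406, 0.0059]
ft_force: [0.3, -0.5, 0.2]
position: [0.4774, -0.1365, 0.0053]
ft_force: [-2.2, -0.3, 0.6]
position: [0.5317, -0.1325, 0.0053]
ft_force: [-1.4, -0.1, 0.7]
```

View pics/s6.png

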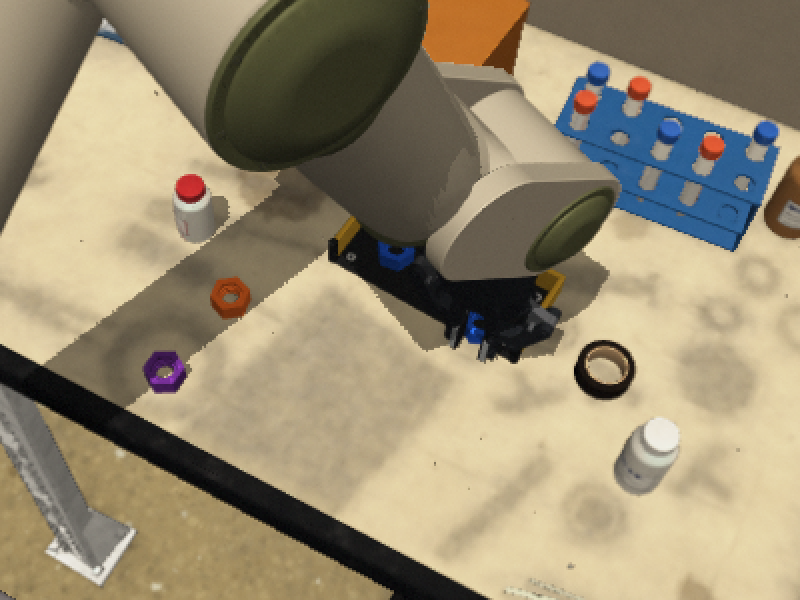

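Nut_2 is between the fingers at the mouth (crop (475,327)), and nut_0 sits inside at (395,252). Final 2.7 cm, then retreat.

```bash
python3 -m handwheel '0.7 0 0 0 0 0 0.25; 1.4 0.1 0 0 0 0 0.25; 2.0 0.1 0 0 0 0 0.25; 2.5 0.1 0 0 0 0 0.25; 2.8 0.1 0 0 0 0 0.25; 2.8 0.1 0 0 0 0 0.25; 1.5 0.1 0 0 0 0 0.25; -1 0 0 0 0 0 0.25' | sed -n '2p;4p'
python3 -m handwheel '-2 0 0 0 0 0 0.25; -4 0 1 0 0 0 0.25; -6 0 5 0 0 0 0.25; -8 0 8 0 0 0 0.25; -10 1 11 0 0 0 0.25; -12 3 14 0 0 0 0.25; -13 6 16 0 0 0 0.25; -13 9 18 0 0 0 0.25' | sed -n '2p;4p'
python3 -m handwheel '0 4 0 0 0 0 0.25; 0 8 0 0 0 0 0.25; -1 12 0 0 0 0 0.25; -2 16 0 0 0 0 0.25; -3 20 0 0 0 0 0.25; -4 24 0 0 0 0 0.25; -5 28 0 0 0 0 0.25; -5 32 0 0 0 0 0.25' | sed -n '1,2p'
python3 - <<'E'
from look import *
for n in("side","top"):
    im=get_image(n)
    P=[(ray(im,cen(c),.009)[0,:2].round(3).tolist(),cv2.contourArea(c)) for c in blobs(im,(102,100,30),(128,255,255),40)]
    print(n,[p for p in P if .4<p[0][0]<.65 and -.25<p[0][1]<.1])
    if n=="top": print("wall top corners",ray(im,[(305,185),(412,191),(304,232),(411,240)],0.03)[:,:2].round(3).tolist())
    a=im["color"][100:400,150:550] if n=="side" else im["color"][160:310,210:510]
    cv2.imwrite(f"pics/f_{n}.png",cv2.resize(a[...,::-1],None,fx=2 if n=="side" else 2.6,fy=2 if n=="side" else 2.6))
E
```

```text
position: [0.522, -0.1328, 0.0053]
ft_force: [-0.2, -0.1, -0.0]
position: [0.3887, -0.0418, 0.1867]
ft_force: [0.8, 0.2, 0.1]
time_s: 12.67
position: [0.3385, 0.2791, 0.1856]
side [([0.584, -0.108], 638.0), ([0.588, -0.029], 302.5)]
top [([0.584, -0.135], 241.0), ([0.589, -0.03], 213.5), ([0.591, -0.088], 218.5)]
wall top corners [[0.64, 0.018], [0.628, -0.181], [0.552, 0.019], [0.537, -0.177]]
```

View pics/f_top.png

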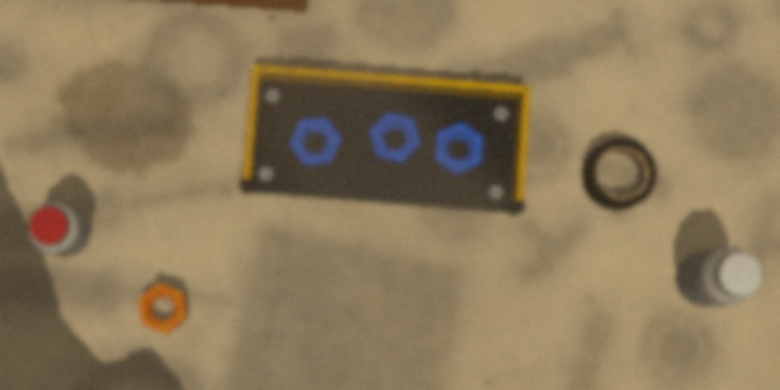

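The picture shows all three nuts flat in the corral (crop px (316,142), (395,138), (459,148)), about 40 mm past the mouth, with the bottles and tape undisturbed.

```bash
python3 -c "
from rig import env
print(env.close_job())"
```

```text
the job is handed in; nothing more can be done
None
```

I swept all three blue nuts into the corral, and the last picture shows each lying flat about 40 mm past the mouth with the bottles and tape where they stood; I handed the job in at about 13 s, and no verdict came back.

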